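# Find the soft return spring on the spring tester

### The job

Two return springs that look alike stand on the spring tester, and one of them has gone soft: with the check weight resting on it, a sound spring keeps the top of its cap above the top edge of the limit bar behind it, the soft one lets it sink below. Find out which is which with the weight, take the soft spring off and stand it upright in the black tray, and leave the sound one in its place on the tester with the weight standing squarely on its cap for the overnight creep check. Do not push the caliper, the petri dish or the hex driver about.

Things in the scene. Friction and masses are not known exactly. Their poses are not given: they have to be found in the camera images.
- tester: the spring tester, fixed to the bench: dark steel plate 100 (x) x 230 (y) x 12 mm high, origin under its centre, front edge towards -x; two places for springs on its top; behind them in the middle an aluminium column 24 mm wide with a scale, its top 108 mm above the bench, and clamped to it the limit bar
- station_left (a point): centre of the tester's left place, on the plate's top (12 mm above the bench), 60 mm to the tester's +y and 10 mm to its -x; a steel mandrel 24 mm in diameter rises 24 mm from it inside the spring, so a spring must be lifted 24 mm straight up to come free. z up
- station_right (a point): the same for the right place, 60 mm to the tester's -y, with a like mandrel
- limit_edge (a point): top front edge, at mid-length, of the limit bar: a steel strip 160 mm long along the tester's y, 4 mm thick, 9 mm high, its front 4 mm behind the caps' rims (so take caps from above with the fingers to their left and right, along the tester's y). It is 67 mm above the bench; an unloaded cap's top is at 87 mm, so the mark is 20 mm of sinking
- spring_1_mid (a point): return spring 1, standing on a tester place (left or right varies): steel coils, 75 mm long unloaded, aluminium seat below (42 mm wide, 4 mm high, 26 mm hole), flat solid aluminium cap on top (44 mm wide, 14 mm high; carry it by the cap). 0.13 kg. Point on its axis 37.5 mm above the seat's foot, fixed to the seat, not sinking with the cap; cap top is 37.5 mm above it unloaded
- spring_2_mid (a point): return spring 2, standing on a tester place (left or right varies): steel coils, 75 mm long unloaded, aluminium seat below (42 mm wide, 4 mm high, 26 mm hole), flat solid aluminium cap on top (44 mm wide, 14 mm high; carry it by the cap). 0.13 kg. Point on its axis 37.5 mm above the seat's foot, fixed to the seat, not sinking with the cap; cap top is 37.5 mm above it unloaded
- spring_1_cap (a joint): how far spring 1's cap has sunk towards its seat, m: 0 unloaded, 0.036 with the coils closed. It springs back when unloaded. Above 0.020 on the tester its top is below the limit bar's edge. Under the check weight a sound spring sinks 10 to 15 mm, a soft one 25 to 33 mm, settling in about a second
- spring_2_cap (a joint): the same for the cap of spring 2
- weight_center (a point): the check weight, a plain steel cylinder 40 mm in diameter and 46 mm high with a small knob (16 mm across) on top, 60 mm high in all, about 0.5 kg; this point lies on its axis half-way up, 30 mm above its foot. z along its axis, up. It can be grasped round the cylinder
- tray: black open tray fixed on the bench, 90 (x) x 150 (y) x 14 mm high outside, walls 3.5 mm, floor 3.5 mm thick; origin under its centre on the bench
- caliper: steel caliper lying on the bench left of the tester, 190 mm long, bystander; origin under its centre
- petri: covered petri dish 61 mm across, 15 mm high, right of the tester, bystander; origin under its centre
- hex_driver: hex driver with an orange handle, 172 mm long, lying at the front edge of the bench, bystander; origin under its centre

How it is judged:
At the end, for the whole second after the job is handed in: One spring stands upright and still on the tray floor, its axis within 24 mm (tray x) and 55 mm (tray y) of the centre; the other is seated within 6 mm of a tester place, the weight upright and still on its cap, centred within 15 mm, the cap sunk 6 to 20 mm (above the limit bar) (((x of spring_2_mid in the frame of tray between -0.024 and 0.024 m and y of spring_2_mid in the frame of tray between -0.055 and 0.055 m and z of spring_2_mid in the frame of tray below 0.045 m and angle between spring_2_mid's own z axis and vertical below 0.15 rad and ((horizontal distance between spring_1_mid and station_left below 0.006 m and z of spring_1_mid in the frame of station_left below 0.041 m) or (horizontal distance between spring_1_mid and station_right below 0.006 m and z of spring_1_mid in the frame of station_right below 0.041 m)) and angle between each of spring_1_mid, weight_center's own z axis and vertical below 0.1 rad and value of joint spring_1_cap between 0.006 and 0.02 m and contact force between weight and spring_1 above 3 N and horizontal distance between weight_center and spring_1_mid below 0.015 m and linear speed of each of weight, spring_1, spring_2 below 0.02 m/s) or (x of spring_1_mid in the frame of tray between -0.024 and 0.024 m and y of spring_1_mid in the frame of tray between -0.055 and 0.055 m and z of spring_1_mid in the frame of tray below 0.045 m and angle between spring_1_mid's own z axis and vertical below 0.15 rad and ((horizontal distance between spring_2_mid and station_left below 0.006 m and z of spring_2_mid in the frame of station_left below 0.041 m) or (horizontal distance between spring_2_mid and station_right below 0.006 m and z of spring_2_mid in the frame of station_right below 0.041 m)) and angle between each of spring_2_mid, weight_center's own z axis and vertical below 0.1 rad and value of joint spring_2_cap between 0.006 and 0.02 m and contact force between weight and spring_2 above 3 N and horizontal distance between weight_center and spring_2_mid below 0.015 m and linear speed of each of weight, spring_1, spring_2 below 0.02 m/s))); the robot touches nothing.
It fails at once if a bystander (caliper, petri dish, hex driver) is shifted by more than 30 mm (distance of any of caliper, petri, hex_driver from where it was at the start of the episode above 0.03 m).
It also fails if it takes over 61 s, if anything falls off the work surface, if the arm or the gripper's body presses on something with over 40 N, if the wrist force passes 120 N, or if a joint passes its speed limit or range.

### The arm

A 7-joint arm with a two-finger parallel gripper is mounted at the origin on a cart in front of the work surface, level with it; the furniture and walls round the work are solid. World frame = base frame: x ahead of the robot, y to its left, z up, the work surface at z = 0. Lengths are in m, angles in rad, forces in N, time in s.
With the tool pointing down it reaches from about 0.425 to 0.925 m from the base axis. Payload 6.8 kg.
Tool frame: the origin (TCP) lies on the centre line of the jaws, within the pads' length; the fingertips stand bot.tip_reach ahead of it and the grasp point (between the pads) lies 3 mm ahead of it (bot.tip_reach is the distance from the TCP to the fingertips, in m); z points along the fingers, y is the line along which they close (so a half turn about z gives the same grasp; the last joint's range is limited). The gripper opens to 85 mm and grips with 20 to 120 N. Pads are 22 mm wide; open, the fingers measure 114 mm over their backs; the gripper's body (76 mm by 85 mm) begins 54 mm behind the grasp point. The pads swing forward as they close: fully open they stand 13 mm farther back than shut.
Start: joints at [-1.226, 0.477, 0.022, 1.555, -0.011, 1.109, -0.083], TCP at [0.295, 0.607, 0.253] pointing down, gripper open.
Joint ranges: [-2.96, 2.96], [-0.34, 2.1], [-1.41, 1.46], [0.24, 2.44], [-1.37, 4.51], [0.17, 1.92], [-2.96, 2.96]. Speed limits (rad/s): [2.39, 2.39, 3.14, 3.14, 3.14, 3.14, 3.14].

### API

Orientations are given as a unit quaternion [w, x, y, z].
In Python, from station import bot gives the robot as it stands.
- The arm moves only by the tool jog_arm, never from a script. Its argument "deltas" is a list of rows, each a list of 7 numbers: the shift along the world's x, y, z in m, then the turn, a rotation vector about the world's x, y, z in rad, then the opening, from 0 (shut) to 1 (fully open). In form: [[x, y, z, rx, ry, rz, grip], ...]. A call has 1 to 10 rows; each row shifts and turns the commanded pose from where the row before left it; what a row does not reach is not made up. A row lasts 1/10 s, in which the tool goes at most 50 mm and 8.59 degrees, less where a joint would pass 70% of its speed; a pose out of reach is approached as far as the arm can. A call with a gripper value outside its range is refused whole. The fingers move at their own pace and stop on an object; "newtons" is the grip in N (left out, the last holds). Time passes only in rows, so rows that do not move let the fingers close. It gives the time, the measured TCP pose, the force, the opening and the grip force at its end, in the units of the state.
- bot.get_obs(): the state, without advancing time (a new reading comes with each control period).
- bot.read_camera(name): name is "scene" or "side" or "wrist"; returns a dict with "img" (400x640x3 uint8, red, green, blue), "K" (3x3 intrinsics, pixels), "dist_coeffs" ([k1, k2, p1, p2, k3] as OpenCV has them; the pictures are not rectified), "eye" and "attitude" of the camera in the world. Camera axes: x right, y down, z forward; pixel columns grow to the right and rows downward; lengths in m; the calibration is good to about 2 mm. A picture is of the moment at which its call begins. There is no depth.
- bot.hand_in(): hands the job in; it is judged then, once.
The state is a dict: "t": time; "q": joint angles; "joint_vel": joint speeds; "joint_torque": joint torques, N m; "eef_pos": TCP position; "tool_rot": TCP orientation; "contact_force": force on the tool from outside, world axes, zero at the start; "torque": the same for the moment, N m; "gripper_width": opening from 0.0 (shut) to 1.0 (fully open); "grasp_force": force on a finger pad.
Only numpy, scipy, OpenCV 4.12 (cv2) and the standard library are available. Lean on these libraries where they do the work, as an engineer would, in place of code of your own. Each camera call takes 0.05 s, during which the arm holds its last target. There are 200 camera calls.

## Working session

There is one attempt and no reset: what is moved stays moved. The work goes in short steps, Python scripts to look and compute and a tool call to move; the robot and the scene stay as the last step left them, time stands still between calls to the robot, and variables do not carry over. Pictures are saved under pics/ and viewed, at most 14 in all, crops included, and the job is handed in when it is done.

Besides the shell and the picture viewer there is one more tool, called after "Call:" as name(argument=value, ...), one argument or row to a line, values as JSON. jog_arm: Moves the arm, as the interface text tells. Its arguments: {"type":"object","properties":{"deltas":{"type":"array"},"newtons":{"type":"number"}},"required":["deltas"]}

```bash
mkdir -p pics; cat > h.py <<'E'
from station import bot
import numpy as np, cv2
from scipy.spatial.transform import Rotation as R
def rot(a):
    a=np.array(a,float)
    return a if a.shape==(3,3) else R.from_quat(a[[1,2,3,0]]).as_matrix()
def snap(cam,name):
    c=bot.read_camera(cam); cv2.imwrite(f'pics/{name}.png',c['img'][:,:,::-1])
    np.savez(f'pics/{name}.npz',K=c['K'],d=c['dist_coeffs'],e=c['eye'],a=rot(c['attitude'])); return c
def pt(name,u,v,z):
    c=np.load(f'pics/{name}.npz'); p=cv2.undistortPoints(np.array([[[u,v]]],float),c['K'],c['d'])[0,0]
    r=c['a']@[p[0],p[1],1]; return c['e']+r*(z-c['e'][2])/r[2]
def proj(name,P):
    c=np.load(f'pics/{name}.npz'); Rm=c['a'].T
    return cv2.projectPoints(np.array(P,float).reshape(-1,3),cv2.Rodrigues(Rm)[0],-Rm@c['e'],c['K'],c['d'])[0][:,0]
E
python3 - <<'E'
from h import *
for n in('scene','side'):
    c=snap(n,n+'0'); print(n,c['eye'],c['attitude'],c['K'][0][0])
o=bot.get_obs(); print(o, bot.tip_reach)
E
```

```text
scene [-0.07839644  0.82233716  0.47269434] [ 0.17928031 -0.28309436  0.78638428 -0.51895658] 455.81451853879616
side [0.11864435 0.96786971 0.6004459 ] [ 0.10385441 -0.16773884  0.84415203 -0.498483  ] 450.18964603754847
{'t': 0.1, 'q': array([-1.22609626,  0.47774478,  0.02235649,  1.5563681 , -0.01151056,
        1.10933977, -0.08309956]), 'joint_vel': array([ 0.00020661, -0.0016198 ,  0.0010974 , -0.00027822, -0.00149983,
       -0.00053456,  0.00020138]), 'joint_torque': array([ 4.10137392e-03, -5.97764933e+01,  1.61334537e+00, -2.81954956e+01,
        1.27849545e-02,  5.00236216e-03, -2.74689796e-06]), 'eef_pos': array([0.29508945, 0.60650278, 0.25239831]), 'tool_rot': array([-1.33213980e-04,  2.24469192e-01,  9.74480801e-01, -8.55534186e-04]), 'contact_force': array([-0.78986413,  0.58601468,  0.0486919 ]), 'torque': array([-0.01789311, -0.00787159,  0.00687523]), 'grasp_force': 0.0, 'gripper_width': 1.0002306688305052} 0.022
```

View pics/scene0.png

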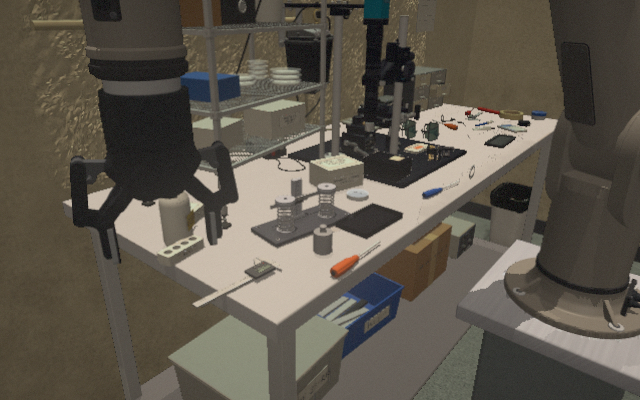

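View pics/side0.png

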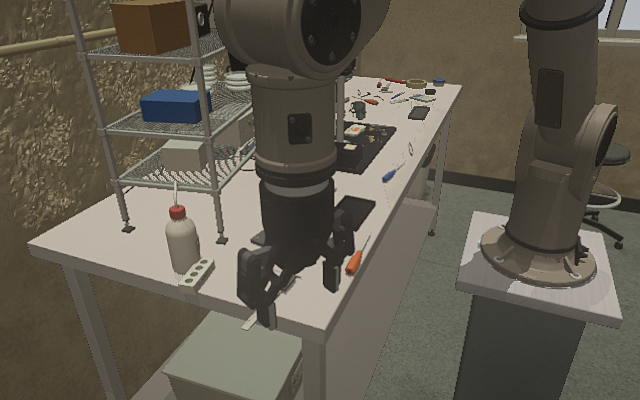

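The scene view shows the springs with caps near (285,203) and (326,187), the weight at (323,240), the tray at (370,219), the caliper at (240,283), the petri dish at (358,195) and the driver at (355,262). The side view is mostly blocked by the arm. I'll enlarge the crop.

```bash
python3 - <<'E'
from h import *
i=cv2.imread('pics/scene0.png')[170:310,190:410]
i=cv2.convertScaleAbs(i,alpha=1.3)
cv2.imwrite('pics/crop0.png',cv2.resize(i,(792,504),interpolation=cv2.INTER_CUBIC))
E
```

```text
(no output)
```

View pics/crop0.png

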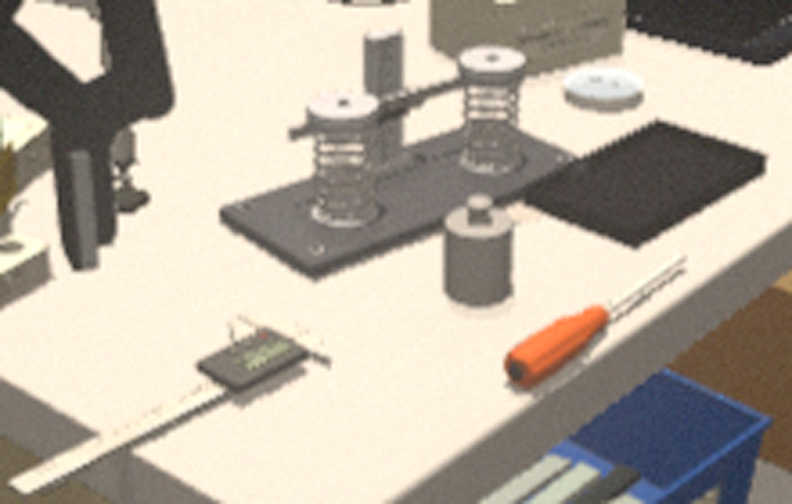

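The crop shows cap tops at (344,104) and (492,58), the weight's knob at (480,200), plate corners at (221,212), (315,270), (577,158), and tray rim corners at (522,198), (660,121), (766,157), (638,240).

```bash
python3 - <<'E'
from h import *
L=dict(capL=(344,104,.087),capR=(492,58,.087),knob=(480,200,.06),wtop=(479,216,.046),pl_left=(221,210,.012),pl_front=(315,270,.012),pl_right=(577,158,.012),
t1=(522,196,.014),t2=(660,121,.014),t3=(766,157,.014),t4=(638,240,.014),hexh=(515,375,.015),hext=(685,262,.005),calA=(15,485,.005),calB=(325,360,.005),petri=(603,85,.015),coltop=(384,34,.108))
for k,(u,v,z) in L.items(): print(k,pt('scene0',u/3.6+190,v/3.6+170,z).round(4))
E
```

```text
capL [0.5524 0.1596 0.087 ]
capR [0.5324 0.0412 0.087 ]
knob [0.442  0.1653 0.06  ]
wtop [0.4471 0.1597 0.046 ]
pl_left [0.6167 0.205  0.012 ]
pl_front [0.5179 0.2231 0.012 ]
pl_right [ 0.493  -0.0031  0.012 ]
t1 [0.4833 0.0703 0.014 ]
t2 [ 0.4824 -0.0884  0.014 ]
t3 [ 0.3949 -0.0837  0.014 ]
t4 [0.3934 0.0727 0.014 ]
hexh [0.357  0.2412 0.015 ]
hext [0.3653 0.0634 0.005 ]
calA [0.4879 0.4564 0.005 ]
calB [0.4533 0.2824 0.005 ]
petri [ 0.5501 -0.1153  0.015 ]
coltop [0.5771 0.0957 0.108 ]
```

Call:
jog_arm(
  deltas=[
    [0.016,-0.04,0,0,0,0.028,1],
    [0.016,-0.04,0,0,0,0.028,1],
    [0.016,-0.04,0,0,0,0.028,1],
    [0.016,-0.04,0,0,0,0.028,1],
    [0.016,-0.04,0,0,0,0.028,1],
    [0.016,-0.04,0,0,0,0.028,1],
    [0.016,-0.04,0,0,0,0.028,1],
    [0.016,-0.04,0,0,0,0.028,1],
    [0.016,-0.04,0,0,0,0.028,1],
    [0.016,-0.04,0,0,0,0.028,1],
  ],
)

```text
t: 1.1
eef_pos: [0.4555, 0.2052, 0.2532]
tool_rot: [-0.0, 0.086, 0.996, -0.0]
contact_force: [1.5, 0.7, 0.3]
gripper_width: 0.999
grasp_force: 0.0
```

Call:
jog_arm(
  deltas=[
    [0,-0.037,0,0,0,0,1],
    [0,0,0,0,0,0,1],
    [0,0,0,0,0,0,1],
  ],
)

```text
t: 1.4
eef_pos: [0.4552, 0.1693, 0.2532]
tool_rot: [-0.0, 0.087, 0.996, 0.0]
contact_force: [-0.1, -0.5, 0.1]
gripper_width: 0.997
grasp_force: 0.0
```

```bash
python3 - <<'E'
from h import *
c=snap('wrist','w1'); snap('side','s1');print(c['eye'])
o=bot.get_obs(); print(o['t'],o['eef_pos'],rot(o['tool_rot']).round(3))
E
```

```text
[0.3833482  0.18218976 0.37399486]
1.5 [0.45503396 0.17117119 0.25324678] [[-0.985  0.17  -0.   ]
 [ 0.17   0.985  0.   ]
 [ 0.     0.    -1.   ]]
```

View pics/w1.png

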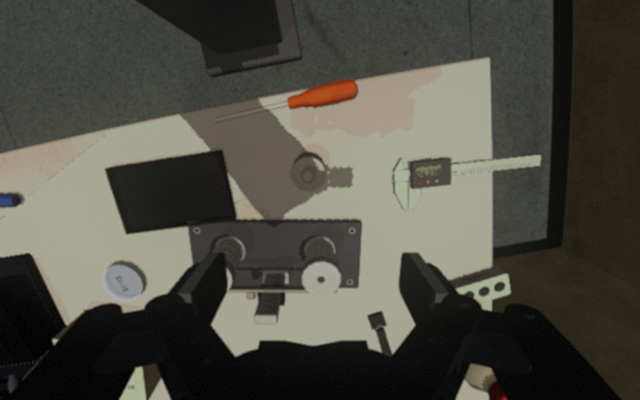

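The wrist view shows the weight's knob at (308,174), the left cap at (321,279), plate corners at (190,223), (361,220), (358,288), and tray corners at (107,167), (221,151), (236,218), (126,233).

```bash
python3 - <<'E'
from h import *
i=cv2.imread('pics/w1.png')[140:300,90:390]
cv2.imwrite('pics/w1c.png',cv2.resize(cv2.convertScaleAbs(i,alpha=1.8,beta=15),(795,424),interpolation=cv2.INTER_CUBIC))
L=dict(knob=(308,174,.06),capL=(321,278.5,.087),seatL=(319,249,.0),p1=(190,223,.012),p2=(361,220.5,.012),p3=(358.5,288,.012),
t1=(107,167,.014),t2=(221,151,.014),t3=(236,218,.014),t4=(126,233,.014))
for k,(u,v,z) in L.items(): print(k,pt('w1',u,v,z).round(4))
E
```

```text
knob [0.4411 0.1665 0.06  ]
capL [0.5528 0.161  0.087 ]
seatL [0.5581 0.1596 0.    ]
p1 [ 4.866e-01 -2.000e-04  1.200e-02]
p2 [0.5222 0.221  0.012 ]
p3 [0.6213 0.2047 0.012 ]
t1 [ 0.3956 -0.0826  0.014 ]
t2 [0.403  0.0654 0.014 ]
t3 [0.4898 0.0623 0.014 ]
t4 [ 0.4847 -0.0895  0.014 ]
```

View pics/w1c.png

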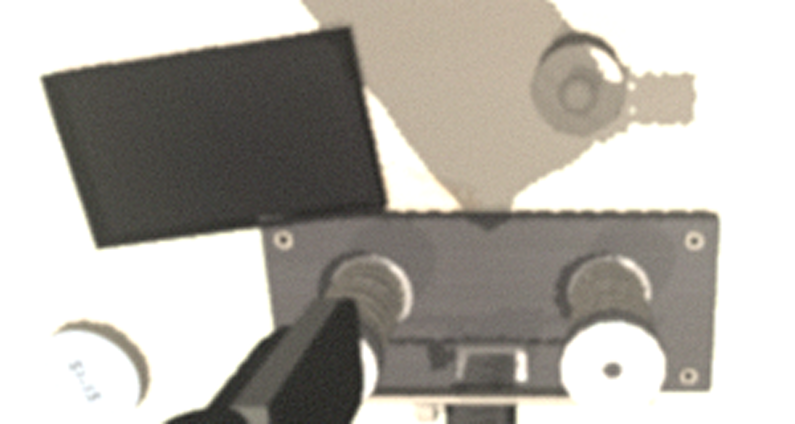

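Call:
jog_arm(
  deltas=[
    [-0.0065,-0.0025,-0.03,0,0,0,1],
    [-0.0065,-0.0025,-0.04,0,0,0,1],
    [0,0,-0.04,0,0,0,1],
    [0,0,-0.04,0,0,0,1],
    [0,0,-0.036,0,0,0,1],
    [0,0,-0.022,0,0,0,1],
    [0,0,-0.01,0,0,0,1],
    [0,0,0,0,0,0,1],
  ],
)

```text
t: 2.3
eef_pos: [0.4415, 0.1658, 0.0343]
tool_rot: [-0.001, 0.085, 0.996, -0.0]
contact_force: [-0.4, 0.7, 0.8]
gripper_width: 1.0
grasp_force: 0.0
```

```bash
python3 - <<'E'
from h import *
c=snap('wrist','w2')
o=bot.get_obs(); print(o['t'],o['eef_pos'],o['contact_force'],proj('w2',o['eef_pos']+[0,0,-.003]))
E
```

```text
2.35 [0.44227466 0.16583771 0.03531664] [ 0.80985293 -1.06907929 -0.42890984] [[313.04720802 279.99965844]]
```

View pics/w2.png

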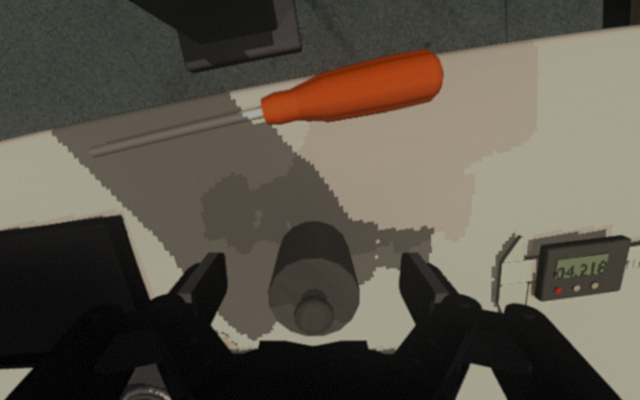

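The weight sits centred between the pads (knob at (313,312)). Closing on it.

Call:
jog_arm(
  deltas=[
    [0,0,0,0,0,0,0.3],
    [0,0,0,0,0,0,0.3],
    [0,0,0,0,0,0,0.2],
    [0,0,0,0,0,0,0.2],
    [0,0,0,0,0,0,0.2],
    [0,0,0,0,0,0,0.2],
    [0,0,0.01,0,0,0,0.2],
    [0,0,0.02,0,0,0,0.2],
    [0,0,0.03,0,0,0,0.2],
    [0,0,0.03,0,0,0,0.2],
  ],
  newtons=40,
)

```text
t: 3.35
eef_pos: [0.4413, 0.1644, 0.1262]
tool_rot: [-0.001, 0.086, 0.996, -0.001]
contact_force: [0.0, 1.1, -4.0]
gripper_width: 0.453
grasp_force: 41.8
```

Call:
jog_arm(
  deltas=[
    [0.01,0,0.03,0,0,0,0.2],
    [0.02,0,0.01,0,0,0,0.2],
    [0.03,-0.002,0,0,0,0,0.2],
    [0.03,-0.002,0,0,0,0,0.2],
    [0.016,0,0,0,0,0,0.2],
    [0.005,0,0,0,0,0,0.2],
    [0,0,0,0,0,0,0.2],
    [0,0,0,0,0,0,0.2],
  ],
)

```text
t: 4.15
eef_pos: [0.5518, 0.1609, 0.165]
tool_rot: [-0.001, 0.086, 0.996, -0.0]
contact_force: [0.6, 1.3, -5.8]
gripper_width: 0.453
grasp_force: 41.9
```

```bash
python3 - <<'E'
from h import *
c=snap('wrist','w3');snap('scene','sc3');snap('side','s3')
o=bot.get_obs(); print(o['t'],o['eef_pos'],o['contact_force'],proj('w3',[[.5535,.162,.087],[.534,.043,.087]]))
i=np.hstack([cv2.imread('pics/w3.png')[180:400,120:500],cv2.resize(cv2.imread('pics/sc3.png')[160:270,220:410],(380,220))])
cv2.imwrite('pics/c3.png',i)
E
```

```text
4.3 [0.55222311 0.16113164 0.16526359] [ 0.5346183   0.38915836 -4.58396138] [[314.719062   224.87513109]
 [149.27658955 226.24506965]]
```

View pics/c3.png

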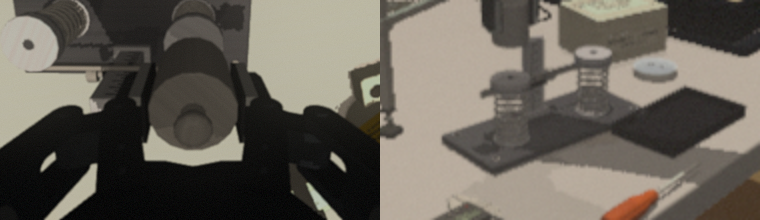

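Call:
jog_arm(
  deltas=[
    [0.001,0.001,-0.02,0,0,0,0.2],
    [0,0,-0.015,0,0,0,0.2],
    [0,0,-0.006,0,0,0,0.2],
    [0,0,-0.004,0,0,0,0.2],
    [0,0,-0.004,0,0,0,0.2],
    [0,0,-0.004,0,0,0,0.2],
    [0,0,0,0,0,0,0.2],
    [0,0,0,0,0,0,0.2],
    [0,0,0,0,0,0,0.2],
  ],
)

```text
t: 5.2
eef_pos: [0.5545, 0.1621, 0.1127]
tool_rot: [0.0, 0.086, 0.996, 0.0]
contact_force: [-1.1, -0.2, -3.0]
gripper_width: 0.457
grasp_force: 42.1
```

Call:
jog_arm(
  deltas=[
    [0,0,0,0,0,0,0.7],
    [0,0,0,0,0,0,0.7],
    [0,0,0,0,0,0,0.7],
    [0,0,0,0,0,0,0.7],
    [0,0,0,0,0,0,0.7],
    [0,0,0,0,0,0,0.7],
    [0,0,0,0,0,0,0.7],
    [0,0,0,0,0,0,0.7],
    [0,0,0,0,0,0,0.7],
    [0,0,0,0,0,0,0.7],
  ],
)

```text
t: 6.2
eef_pos: [0.5543, 0.162, 0.1123]
tool_rot: [-0.0, 0.086, 0.996, -0.0]
contact_force: [0.2, -0.3, 0.4]
gripper_width: 0.703
grasp_force: 0.0
```

```bash
python3 - <<'E'
from h import *
snap('scene','sc4');snap('wrist','w4')
o=bot.get_obs(); print(o['t'],o['eef_pos'],o['contact_force'])
print(proj('sc4',[[.5535,.162,z] for z in(.087,.075,.058)]), proj('w4',[[.5535,.162,z+.06] for z in(.087,.075,.058)]))
i=np.hstack([cv2.imread('pics/w4.png')[180:400,120:500],cv2.resize(cv2.imread('pics/sc4.png')[160:270,220:410],(380,220))])
cv2.imwrite('pics/c4.png',i)
E
```

```text
6.3 [0.55427432 0.16200309 0.11229691] [ 0.16372611  0.40559054 -0.11783134]
[[284.43568907 199.08434167]
 [284.54214558 204.15521589]
 [284.69106675 211.25628405]] [[312.1692375  331.2298362 ]
 [312.24402612 309.97866913]
 [312.32819985 286.08234997]]
```

View pics/c4.png

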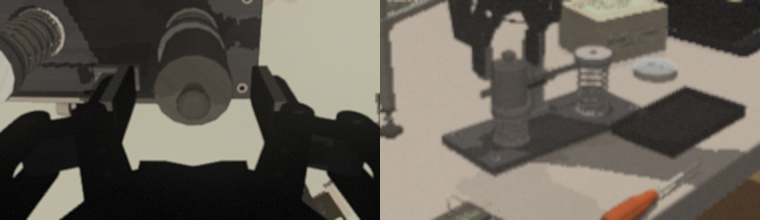

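The left spring is the soft one. The knob top is at about (313,281), which puts the weight's foot near z≈0.055, well below the 0.067 edge. Moving the weight to the right spring.

Call:
jog_arm(
  deltas=[
    [0,0,-0.01,0,0,0,0.7],
    [0,0,-0.009,0,0,0,0.7],
    [0,0,0,0,0,0,0.2],
    [0,0,0,0,0,0,0.2],
    [0,0,0,0,0,0,0.2],
    [0,0,0,0,0,0,0.2],
    [0,0,0.01,0,0,0,0.2],
    [0,0,0.02,0,0,0,0.2],
    [0,0,0.025,0,0,0,0.2],
    [0,0,0.022,0,0,0,0.2],
  ],
)

```text
t: 7.3
eef_pos: [0.5544, 0.1618, 0.1717]
tool_rot: [0.0, 0.086, 0.996, 0.0]
contact_force: [-0.0, 0.4, -4.8]
gripper_width: 0.455
grasp_force: 42.3
```

Call:
jog_arm(
  deltas=[
    [-0.002,-0.0125,0,0,0,0,0.2],
    [-0.004,-0.025,0,0,0,0,0.2],
    [-0.005,-0.03,0,0,0,0,0.2],
    [-0.005,-0.03,0,0,0,0,0.2],
    [-0.003,-0.015,0,0,0,0,0.2],
    [-0.001,-0.006,0,0,0,0,0.2],
    [0,0,0,0,0,0,0.2],
    [0,0,0,0,0,0,0.2],
  ],
)

```text
t: 8.1
eef_pos: [0.5345, 0.045, 0.1702]
tool_rot: [0.0, 0.085, 0.996, 0.0]
contact_force: [-0.7, 0.9, -5.4]
gripper_width: 0.452
grasp_force: 42.3
```

```bash
python3 - <<'E'
from h import *
snap('scene','sc5');snap('wrist','w5')
o=bot.get_obs(); print(o['t'],o['eef_pos'],o['contact_force'],o['grasp_force'])
print(proj('w5',[[.534,.0435,.087],[.5535,.162,.087],[*o['eef_pos'][:2],o['eef_pos'][2]+.025]]),proj('sc5',[[.534,.0435,.087],[*o['eef_pos'][:2],o['eef_pos'][2]-.035]]))
i=np.hstack([cv2.imread('pics/w5.png')[180:400,120:520],cv2.resize(cv2.imread('pics/sc5.png')[160:270,220:410],(380,220))])
cv2.imwrite('pics/c5.png',i)
E
```

```text
8.2 [0.53455833 0.04517578 0.17020955] [-0.26864736  0.89941112 -4.75684284] 42.31808731419733
[[310.16444754 219.85875545]
 [472.29643061 218.25043023]
 [312.44510062 315.49839624]] [[325.49891695 186.22000401]
 [325.19819618 166.70532755]]
```

View pics/c5.png

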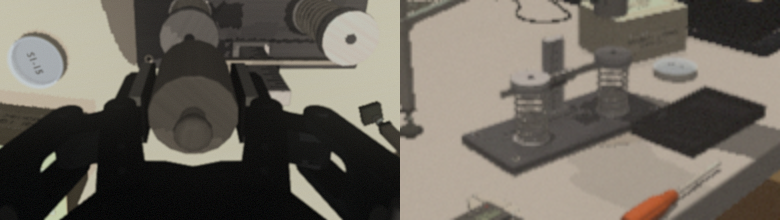

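Everything lines up (left cap seen at (470,218), predicted (472,218)). Lowering onto the right spring.

Call:
jog_arm(
  deltas=[
    [0,-0.001,-0.02,0,0,0,0.2],
    [0,-0.001,-0.018,0,0,0,0.2],
    [0,0,-0.006,0,0,0,0.2],
    [0,0,-0.005,0,0,0,0.2],
    [0,0,-0.005,0,0,0,0.2],
    [0,0,-0.004,0,0,0,0.2],
    [0,0,0,0,0,0,0.2],
    [0,0,0,0,0,0,0.2],
    [0,0,0,0,0,0,0.2],
  ],
)

```text
t: 9.1
eef_pos: [0.5346, 0.0418, 0.1128]
tool_rot: [0.0, 0.086, 0.996, 0.0]
contact_force: [-1.4, 1.6, -2.0]
gripper_width: 0.453
grasp_force: 42.6
```

Call:
jog_arm(
  deltas=[
    [0,0,0,0,0,0,0.7],
    [0,0,0,0,0,0,0.7],
    [0,0,0,0,0,0,0.7],
    [0,0,0,0,0,0,0.7],
    [0,0,0,0,0,0,0.7],
    [0,0,0,0,0,0,0.7],
    [0,0,0,0,0,0,0.7],
    [0,0,0,0,0,0,0.7],
    [0,0,0,0,0,0,0.7],
    [0,0,0,0,0,0,0.7],
  ],
)

```text
t: 10.1
eef_pos: [0.5343, 0.0415, 0.1123]
tool_rot: [-0.0, 0.086, 0.996, 0.0]
contact_force: [0.5, 0.2, 0.4]
gripper_width: 0.699
grasp_force: 0.0
```

```bash
python3 - <<'E'
from h import *
snap('scene','sc6');snap('wrist','w6')
o=bot.get_obs(); print(o['t'],o['eef_pos'],o['contact_force'],o['grasp_force'])
print(proj('w6',[[.534,.0425,.06+z] for z in(.087,.075,.058)]),proj('sc6',[[.534,.0425,z+.06] for z in(.087,.075,.058)]))
i=np.hstack([cv2.imread('pics/w6.png')[180:400,120:520],cv2.resize(cv2.imread('pics/sc6.png')[160:270,220:410],(380,220))])
cv2.imwrite('pics/c6.png',i)
E
```

```text
10.2 [0.53430641 0.04152046 0.11230978] [ 0.77636198  0.23672402 -0.30354116] 0.0
[[315.20498525 331.96697572]
 [314.98230188 310.66475353]
 [314.73112634 286.70451127]] [[326.20522823 161.5605642 ]
 [326.11575922 166.55897419]
 [325.99043091 173.56199615]]
```

View pics/c6.png

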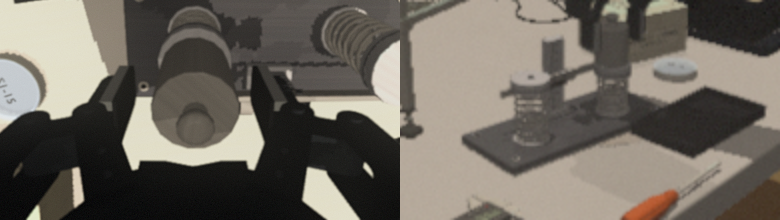

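The right spring is sound: the knob is at (314,306), giving about 14 mm of sink, and the weight stands square. Now to fetch the soft left spring.

Call:
jog_arm(
  deltas=[
    [0,0,0.02,0,0,0,0.8],
    [0,0,0.03,0,0,0,0.8],
    [0,0,0.033,0,0,0,0.9],
    [0.003,0.0185,0,0,0,0,1],
    [0.005,0.03,0,0,0,0,1],
    [0.005,0.03,0,0,0,0,1],
    [0.004,0.026,0,0,0,0,1],
    [0.002,0.0145,0,0,0,0,1],
    [0,0,0,0,0,0,1],
    [0,0,0,0,0,0,1],
  ],
)

```text
t: 11.2
eef_pos: [0.5532, 0.1592, 0.1951]
tool_rot: [-0.0, 0.087, 0.996, -0.001]
contact_force: [0.1, -0.3, -0.1]
gripper_width: 0.997
grasp_force: 0.0
```

```bash
python3 - <<'E'
from h import *
snap('wrist','w7')
o=bot.get_obs(); print(o['t'],o['eef_pos'])
print(proj('w7',[[.5535,.161,.087]]))
cv2.imwrite('pics/c7.png',cv2.imread('pics/w7.png'))
E
```

```text
11.25 [0.55320194 0.15852741 0.19514099]
[[315.205128   209.90651725]]
```

View pics/c7.png

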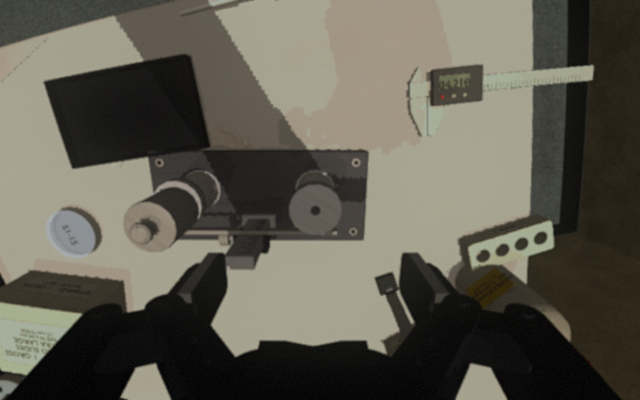

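Cap is at (315,210), exactly as predicted. Descending and gripping.

Call:
jog_arm(
  deltas=[
    [0.0005,0.0025,-0.03,0,0,0,1],
    [0,0,-0.035,0,0,0,1],
    [0,0,-0.03,0,0,0,1],
    [0,0,-0.017,0,0,0,1],
    [0,0,0,0,0,0,0.6],
    [0,0,0,0,0,0,0.3],
    [0,0,0,0,0,0,0.2],
    [0,0,0,0,0,0,0.2],
    [0,0,0,0,0,0,0.2],
    [0,0,0,0,0,0,0.2],
  ],
)

```text
t: 12.25
eef_pos: [0.5543, 0.163, 0.084]
tool_rot: [0.001, 0.086, 0.996, 0.0]
contact_force: [0.3, -0.7, 0.0]
gripper_width: 0.494
grasp_force: 40.3
```

```bash
python3 - <<'E'
from h import *
o=bot.get_obs(); print(o['t'],o['eef_pos'],o['contact_force'],o['gripper_width'])
P=np.array([pt('w7',u,v,.014) for u,v in((46,80),(190,55),(209,145),(72,167))]);print(P.round(4),P.mean(0))
E
```

```text
12.25 [0.55430374 0.16295556 0.08397639] [ 0.25912913 -0.69930087  0.02137123] 0.4943007668992589
[[ 0.3966 -0.0832  0.014 ]
 [ 0.4047  0.0673  0.014 ]
 [ 0.4899  0.0633  0.014 ]
 [ 0.4847 -0.0892  0.014 ]] [ 0.44397734 -0.01044738  0.014     ]
```

Call:
jog_arm(
  deltas=[
    [0,0,0.01,0,0,0,0.2],
    [0,0,0.02,0,0,0,0.2],
    [0,0,0.03,0,0,0,0.2],
    [0,0,0.03,0,0,0,0.2],
    [0,0,0.02,0,0,0,0.2],
    [-0.015,0,0.007,0,0,0,0.2],
    [-0.03,0,0,0,0,0,0.2],
    [-0.035,-0.01,0,0,0,0,0.2],
    [-0.02,-0.03,0,0,0,0,0.2],
    [-0.009,-0.035,0,0,0,0,0.2],
  ],
)

```text
t: 13.25
eef_pos: [0.4424, 0.0886, 0.2006]
tool_rot: [-0.001, 0.084, 0.996, 0.0]
contact_force: [-0.2, -0.0, -1.4]
gripper_width: 0.484
grasp_force: 41.1
```

Call:
jog_arm(
  deltas=[
    [0,-0.035,0,0,0,0,0.2],
    [0,-0.035,0,0,0,0,0.2],
    [0,-0.02,0,0,0,0,0.2],
    [0,-0.01,0,0,0,0,0.2],
    [0,0,0,0,0,0,0.2],
    [0,0,0,0,0,0,0.2],
  ],
)

```text
t: 13.85
eef_pos: [0.4449, -0.0108, 0.2004]
tool_rot: [0.0, 0.086, 0.996, 0.0]
contact_force: [-0.1, 0.4, -1.5]
gripper_width: 0.485
grasp_force: 41.0
```

```bash
python3 - <<'E'
from h import *
snap('wrist','w8');snap('scene','sc8')
o=bot.get_obs(); print(o['t'],o['eef_pos'],o['contact_force'],o['gripper_width'])
i=np.hstack([cv2.imread('pics/w8.png')[100:400,120:520],cv2.resize(cv2.imread('pics/sc8.png')[120:270,220:420],(400,300))])
cv2.imwrite('pics/c8.png',i)
E
```

```text
13.95 [ 0.444927   -0.01055701  0.2003391 ] [-0.44432017  0.01181719 -0.37184128] 0.4841073333499799
```

View pics/c8.png

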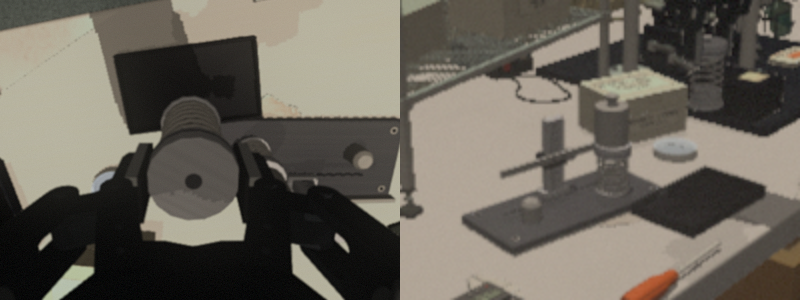

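The spring hangs straight above the tray, and the weight still stands on the sound spring. Lowering it in.

Call:
jog_arm(
  deltas=[
    [0,0,-0.02,0,0,0,0.2],
    [0,0,-0.035,0,0,0,0.2],
    [0,0,-0.03,0,0,0,0.2],
    [0,0,-0.02,0,0,0,0.2],
    [0,0,-0.01,0,0,0,0.2],
    [0,0,-0.006,0,0,0,0.2],
    [0,0,-0.004,0,0,0,0.2],
    [0,0,-0.001,0,0,0,0.2],
    [0,0,0,0,0,0,0.2],
    [0,0,0,0,0,0,0.2],
  ],
)

```text
t: 14.95
eef_pos: [0.4453, -0.0118, 0.075]
tool_rot: [0.001, 0.086, 0.996, 0.0]
contact_force: [-0.7, 0.7, 1.5]
gripper_width: 0.487
grasp_force: 41.2
```

Call:
jog_arm(
  deltas=[
    [0,0,0,0,0,0,0.6],
    [0,0,0,0,0,0,0.8],
    [0,0,0,0,0,0,1],
    [0,0,0,0,0,0,1],
    [0,0,0,0,0,0,1],
    [0,0,0.02,0,0,0,1],
    [0,0,0.04,0,0,0,1],
    [0,0,0.04,0,0,0,1],
    [0,0,0.04,0,0,0,1],
    [0,0,0.02,0,0,0,1],
  ],
)

```text
t: 15.95
eef_pos: [0.446, -0.0121, 0.2375]
tool_rot: [0.002, 0.086, 0.996, 0.001]
contact_force: [0.6, 0.7, -0.5]
gripper_width: 0.998
grasp_force: 0.0
```

Call:
jog_arm(
  deltas=[
    [0,0,0,0,0,0,1],
    [0,0,0,0,0,0,1],
    [0,0,0,0,0,0,1],
  ],
)

```text
t: 16.25
eef_pos: [0.4439, -0.0121, 0.233]
tool_rot: [-0.001, 0.086, 0.996, -0.0]
contact_force: [-0.2, 0.3, -0.9]
gripper_width: 1.001
grasp_force: 0.0
```

```bash
python3 - <<'E'
from h import *
snap('wrist','w9');snap('scene','sc9')
o=bot.get_obs(); print(o['t'],o['eef_pos'])
print(proj('w9',[[.443,-.010,.0785]]),proj('sc9',[[.443,-.010,.0785]]))
i=np.hstack([cv2.imread('pics/w9.png')[60:360,120:520],cv2.resize(cv2.imread('pics/sc9.png')[150:300,220:420],(400,300))])
cv2.imwrite('pics/c9.png',i)
E
```

```text
16.35 [ 0.44395292 -0.01209948  0.23298473]
[[314.88826065 194.31942661]] [[370.74138312 192.6676503 ]]
```

View pics/c9.png

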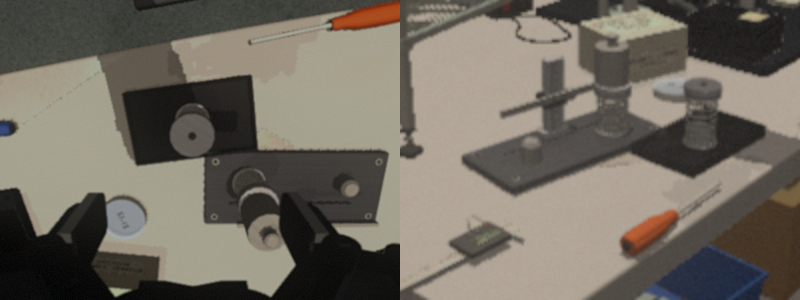

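The soft spring stands upright in the middle of the tray (cap at (312,195), predicted (315,194)). The weight stands on the sound spring with its cap above the bar, and the bystanders have not moved.

```bash
python3 -c "
from station import bot
print(bot.hand_in())"
```

```text
the job is handed in; nothing more can be done
None
```

I handed the job in at 16.4 s; no verdict came back, but the final pictures show the soft spring (from the left place) upright mid-tray, the sound one still on the right place with the weight square on its cap (sunk about 14 mm), and the bystanders where they were.

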